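Switch on the pie-crust press at its guarded switch

ROBOT

A 7-joint arm with a two-finger parallel gripper is mounted at the origin on the work surface. World frame = base frame: x ahead of the robot, y to its left, z up, the work surface at z = 0. Lengths are in mm, angles in rad, forces in N, time in s.
With the tool pointing down it reaches from about 350 to 900 mm from the base axis. Payload 8.1 kg.
Tool frame: the origin (TCP) lies at the very end of the fingers, on their centre line; the grasp point (between the pads) lies 19 mm behind it; z points along the fingers, y is the line along which they close (so a half turn about z gives the same grasp; the last joint's range is limited). The gripper opens to 92 mm and grips with 3 to 60 N. Pads are 19 mm wide; open, the fingers measure 130 mm over their backs; the gripper's body (75 mm by 190 mm) begins 47 mm behind the grasp point.
Start: joints at [-1.216, 0.434, 0.025, 1.573, -0.012, 1.134, -0.075], TCP at [276.263, 560.643, 226.742] pointing down, gripper open.
Joint ranges: [-2.62, 2.62], [-0.44, 2.09], [-1.27, 1.32], [0.08, 2.57], [-1.32, 4.46], [0.12, 2], [-2.74, 2.74]. Speed limits (rad/s): [2.22, 2.22, 3.01, 3.01, 3.14, 3.14, 3.14].

INTERFACE

Orientations are given as [roll, pitch, yaw] about the fixed x, y, z axes, in that order (R = Rz(yaw) Ry(pitch) Rx(roll)).
In Python, from station import arm gives the robot as it stands.
- The arm moves only by the tool jog_arm, never from a script. Its argument "targets" is a list of rows, each a list of 7 numbers: the shift along the tool's x, y, z normalised to -1 to 1, where 1 is 0.04 m, then the turn, a rotation vector about the tool's x, y, z normalised to -1 to 1, where 1 is 8 degrees, then the closure, from 0 (fully open) to 1 (shut). In form: [[dx, dy, dz, ax, ay, az, jaw], ...]. A call has 1 to 20 rows; each row shifts and turns the commanded pose from where the row before left it, along the tool's axes as they then stand; what a row does not reach is not made up. A row lasts 1/10 s, in which the tool goes at most 50 mm and 8.59 degrees, less where a joint would pass 70% of its speed; a pose out of reach is approached as far as the arm can. A call with a number of a shift or a turn outside -1 to 1 is refused whole. A call with a gripper value outside its range is refused whole. The fingers move at their own pace and stop on an object; "newtons" is the grip in N (left out, the last holds). Time passes only in rows, so rows that do not move let the fingers close. It gives the time, the measured TCP pose, the force, the opening and the grip force at its end, in the units of the state.
- arm.state(): the state, without advancing time (a new reading comes with each control period).
- arm.read_camera(name): name is "scene" or "side" or "wrist"; returns a dict with "image" (384x512x3 uint8, blue, green, red), "depth" (384x512 float32, mm along the optical axis (not along the pixel's ray), 0 where there is no reading), "fx", "fy", "cx", "cy" (pixels), "k1" (the pictures are not rectified: a ray, as slopes to the right and down, at radius r is drawn at 1 + k1 r^2 times it, then the intrinsics apply), "T" (4x4, takes a point from camera to world coordinates). Camera axes: x right, y down, z forward; pixel columns grow to the right and rows downward; lengths in mm; the calibration is good to about 2 mm. A picture is of the moment at which its call begins.
- arm.close_job(): hands the job in; it is judged then, once.
The state is a dict: "time": time; "joints": joint angles; "qd": joint speeds; "joint_torque": joint torques, N m; "ee_pos": TCP position; "tool_rot": TCP orientation; "wrist_force": force on the tool from outside, world axes, zero at the start; "wrist_torque": the same for the moment, N m; "finger_gap": finger opening in mm; "grasp_force": force on a finger pad.
Only numpy, scipy, OpenCV 4.12 (cv2) and the standard library are available. Lean on these libraries where they do the work, as an engineer would, in place of code of your own. Each camera call takes 0.05 s, during which the arm holds its last target. There are 200 camera calls.

TASK

Switch on the pie-crust press: on the white switch box whose guard flap has the bar handle, lift the hinged guard until it stands about upright, flip the toggle beneath it all the way over to the hinge side, then lower the guard fully shut again and let go. Leave the guard of the other switch box, the one with the round knob, shut.

Things in the scene. Friction and masses are not known exactly. Their poses are not given: they have to be found in the camera images.
- switch_box: The box to use: white, fixed to the table, 130 (x) x 110 (y) x 100 mm high; its flap has a bar handle. Origin: centre of underside; x points from open front to hinge side, z up; yaw within 0.3. Inside: deck 45 mm up, side walls 94 mm apart, open front. In its frame (mm) the guard's hinge line is along y at x 60, z 100; the toggle's pivot line along y at x -20, z 45.
- guard (a joint): Angle of switch_box's guard, rad: 0 shut (level), 1.7 open (stop, past upright); starts under 0.05. Aluminium flap 125 mm from hinge to front edge, 110 wide, 4 thick, 20 mm lip down at the front. Stiff hinge: stays at any angle; 2 to 4 N at the bar moves it. Open, it stands 125 mm above the hinge line at the box's rear: a wide hand working at the toggle turns its narrow side to it.
- guard_bar (a point): Centre of the guard's handle: a round black bar 10 mm thick, 72 mm long, parallel to the hinge (y), free all round between two slanted arms at its ends. Guard shut: 155 mm in front of the hinge line and 34 mm above it (in switch_box's frame x -95, y 0, z 134 mm). Swings with the guard about the hinge line: at 1.6 rad it is 154 mm above and 38 mm behind that line.
- toggle (a joint): Angle of the black toggle lever under the guard, rad: 0 off (leans 0.5 to the open front), 1.0 on (leans 0.5 to the hinge side), hard stops; starts under 0.1. 10 mm thick, 45 mm from pivot to centre of its cross-piece (14 mm thick, 24 wide along y), which is at x -42, y 0, z 84 mm in switch_box's frame when off, x 2 when on. Stays where left; 1.5 to 3 N pushes it.
- other_guard (a joint): Angle of the guard of the other switch box, rad: 0 shut; to stay shut. A like white box, some 240 to 420 mm to one side (left or right varies), whose flap has a round black knob, 34 mm wide, in place of the bar.
Things that resemble listed ones, but are neither listed nor needed, are in the scene too. What is shaped like the switch_box but green or orange is not meant. What is shaped like the part that bears other_guard but red is not meant.

How it is judged:
By the outcome, as a careful person would: the job done as asked, in the order asked, and still so for the second after the job is handed in, with the robot touching nothing.
It also fails if it takes over 70 s, if anything falls off the work surface, if the arm or the gripper's body presses on something with over 40 N, if the wrist force passes 120 N, or if a joint passes its speed limit or range.

## Working session

There is one attempt and no reset: what is moved stays moved. The work goes in short steps, Python scripts to look and compute and a tool call to move; the robot and the scene stay as the last step left them, time stands still between calls to the robot, and variables do not carry over. Pictures are saved under pics/ and viewed, at most 10 in all, crops included, and the job is handed in when it is done.

Besides the shell and the picture viewer there is one more tool, called after ">>>" as name(argument=value, ...) on one line, values as JSON. jog_arm: Moves the arm, as the interface text tells. Scaled input: -1 to 1 covers 0.04 m each way for a shift and 8 degrees each way for a turn. Its arguments: {"type":"object","properties":{"targets":{"type":"array","items":{"type":"array","items":{"type":"number"}}},"newtons":{"type":"number"}},"required":["targets"]}

```bash
mkdir -p pics
cat > h.py <<'E'
import numpy as np,cv2
from station import arm
def cam(n):
    c=arm.read_camera(n); return c
def pts(c):
    h,w=c["depth"].shape
    v,u=np.mgrid[0:h,0:w]
    x=(u-c["cx"])/c["fx"]; y=(v-c["cy"])/c["fy"]
    a,b=x.copy(),y.copy()
    for _ in range(6):
        s=1+c["k1"]*(a*a+b*b); a,b=x/s,y/s
    d=c["depth"]
    P=np.stack([a*d,b*d,d],-1)
    T=np.array(c["T"]); return P@T[:3,:3].T+T[:3,3]
E
python3 - <<'E'
from h import *
np.set_printoptions(suppress=True,precision=3)
ims=[]
for n in("scene","side"):
    c=cam(n); cv2.imwrite(f"pics/{n}0.png",c["image"]); np.savez(n+"0.npz",**{k:np.array(v) for k,v in c.items()})
    print(n,c["fx"],c["k1"],np.array(c["T"]))
s=arm.state();print(s)
E
```

```text
scene 442.6761835793316 -0.13161547863829978 [[   0.875    0.257   -0.411  953.205]
 [   0.484   -0.492    0.724 -763.247]
 [  -0.017   -0.832   -0.555  751.244]
 [   0.       0.       0.       1.   ]]
side 477.3477300683718 0.062170666187166046 [[   0.976   -0.177    0.13   296.306]
 [  -0.219   -0.757    0.616 -564.175]
 [  -0.01    -0.629   -0.777  937.201]
 [   0.       0.       0.       1.   ]]
{'time': 0.1, 'joints': array([-1.216,  0.435,  0.025,  1.574, -0.012,  1.134, -0.075]), 'qd': array([-0.001,  0.001,  0.   , -0.002, -0.   ,  0.001, -0.001]), 'joint_torque': array([  0.004, -66.913,   0.988, -31.515,  -0.061,   0.037,   0.   ]), 'ee_pos': array([276.079, 560.192, 226.03 ]), 'tool_rot': array([-3.14 ,  0.   ,  2.684]), 'wrist_force': array([0.982, 0.43 , 0.01 ]), 'wrist_torque': array([-0.007, -0.007, -0.044]), 'grasp_force': 0.0, 'finger_gap': 92.29213260336687}
```

View pics/scene0.png

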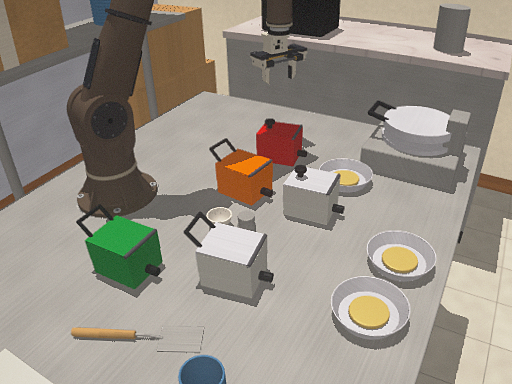

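View pics/side0.png

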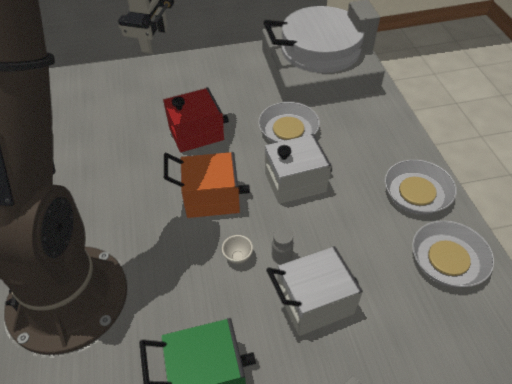

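The scene view shows the white bar-handled box at about (232,258), its bar at (200,228). The knob box is at (312,195), with orange, green and red decoys around it. In the side view the target's top is at about (318,285) and its bar at (285,287).

Run:
```python
from h import *
np.set_printoptions(suppress=True,precision=3)
for n,roi in(("side",(255,365,235,340)),("scene",(180,280,200,305))):
    c=dict(np.load(n+"0.npz")); P=pts(c); u0,u1,v0,v1=roi
    p=P[v0:v1,u0:u1].reshape(-1,3); g=c["image"][v0:v1,u0:u1].reshape(-1,3).astype(int); 
    br=g.mean(1)
    ok=c["depth"][v0:v1,u0:u1].ravel()>0
    top=p[ok&(br>120)&(p[:,2]>92)&(p[:,2]<112)]
    r=cv2.minAreaRect(top[:,:2].astype(np.float32)); print(n,len(top),"top z",np.percentile(top[:,2],[5,50,95]),r)
    print(cv2.boxPoints(r))
    b=p[ok&(br<70)&(p[:,2]>115)]
    print("bar",len(b)); 
    h=b[b[:,2]>b[:,2].max()-16]
    print(h.mean(0),h.min(0),h.max(0), cv2.minAreaRect(h[:,:2].astype(np.float32)))
    # front/top plane normal tilt
    A=np.c_[top[:,:2],np.ones(len(top))]; print(np.linalg.lstsq(A,top[:,2],rcond=None)[0])
```

```text
side 3027 top z [104.473 107.863 110.962] ((502.908447265625, -94.75889587402344), (124.31865692138672, 187.2519073486328), 9.07577896118164)
[[ 426.759  -12.11 ]
 [ 456.296 -197.018]
 [ 579.058 -177.408]
 [ 549.521    7.5  ]]
bar 288
[ 421.409 -151.075  144.54 ] [ 410.132 -189.051  134.517] [ 440.51  -109.12   150.496] ((424.4171142578125, -148.62159729003906), (19.730005264282227, 79.95510864257812), 11.227190971374512)
[ -0.038   0.002 127.489]
scene 1979 top z [ 96.175 105.642 108.73 ] ((512.413330078125, -134.47528076171875), (131.53280639648438, 114.56836700439453), 9.866414070129395)
[[ 437.804  -89.308]
 [ 457.435 -202.181]
 [ 587.023 -179.643]
 [ 567.391  -66.769]]
bar 203
[ 424.716 -150.821  140.428] [ 414.067 -189.601  131.063] [ 440.193 -109.802  146.839] ((426.30316162109375, -149.6555633544922), (16.40505027770996, 81.2337875366211), 9.287309646606445)
[ -0.045   0.029 132.269]
```

>>> jog_arm(targets=[[0,0,0,0,0,0.965,0],[0,0,0,0,0,0.965,0],[0,0,0,0,0,0.965,0],[0,0,0,0,0,0.965,0],[0,0,0,0,0,0.965,0],[0,0,0,0,0,0.965,0],[0,0,0,0,0,0.965,0],[0,0,0,0,0,0,0]])

```text
time: 0.9
ee_pos: [276.0, 560.5, 226.3]
tool_rot: [-3.141, 0.001, 1.738]
wrist_force: [-0.8, 0.7, 0.1]
finger_gap: 91.8
grasp_force: 0.0
```

```bash
cat >> h.py <<'E'
from scipy.spatial.transform import Rotation as Rn
O=np.array([516,-134,0.]); YAW=0.17
def box2w(x,y,z): return O+Rn.from_euler('z',YAW).apply([x,y,z])
def w2box(p): return Rn.from_euler('z',-YAW).apply(np.array(p)-O)
def go(target,s=None):
    s=s or arm.state(); R=Rn.from_euler('xyz',s['tool_rot'])
    return R.inv().apply(np.array(target)-s['ee_pos'])/40   # units, tool axes
E
python3 - <<'E'
from h import *
s=arm.state();print(s['ee_pos'],s['tool_rot'],s['joints'],s['time']); print(box2w(-95,0,240),go(box2w(-95,0,240)))
E
```

```text
[276.0338206  560.45327403 226.28844587] [-3.14135440e+00  8.72524438e-04  1.73848053e+00] [-1.36257059  0.43704163  0.23918796  1.58734828 -0.11070805  1.13140522
 -0.93010564] 0.9
[ 422.36944714 -150.07232316  240.        ] [-18.12486834   0.64234092  -0.32712764]
```

>>> jog_arm(targets=[[-0.9,0.03,-0.02,0,0,0,0],[-0.9,0.03,-0.02,0,0,0,0],[-0.9,0.03,-0.02,0,0,0,0],[-0.9,0.03,-0.02,0,0,0,0],[-0.9,0.03,-0.02,0,0,0,0],[-0.9,0.03,-0.02,0,0,0,0],[-0.9,0.03,-0.02,0,0,0,0],[-0.9,0.03,-0.02,0,0,0,0],[-0.9,0.03,-0.02,0,0,0,0],[-0.9,0.03,-0.02,0,0,0,0],[-0.9,0.03,-0.02,0,0,0,0],[-0.9,0.03,-0.02,0,0,0,0],[-0.9,0.03,-0.02,0,0,0,0],[-0.9,0.03,-0.02,0,0,0,0],[-0.9,0.03,-0.02,0,0,0,0],[-0.9,0.03,-0.02,0,0,0,0],[-0.9,0.03,-0.02,0,0,0,0],[-0.9,0.03,-0.02,0,0,0,0],[-0.9,0.03,-0.02,0,0,0,0],[-0.9,0.03,0,0,0,0,0]])

```text
time: 2.9
ee_pos: [421.6, -146.4, 242.1]
tool_rot: [3.141, -0.0, 1.746]
wrist_force: [0.1, 0.5, 0.2]
finger_gap: 91.7
grasp_force: 0.0
```

Run:
```python
from h import *
np.set_printoptions(suppress=True,precision=3)
s=arm.state();print(s['ee_pos'],s['tool_rot'],s['joints'],s['time']);
c=cam("wrist"); cv2.imwrite("pics/w1.png",c["image"]);P=pts(c)
g=c["image"].astype(int);br=g.max(2)
m=(br<70)&(c["depth"]>0)&(P[...,2]>125)&(P[...,2]<155)&(np.hypot(P[...,0]-422,P[...,1]+150)<70)
q=P[m];print(len(q),q.mean(0) if len(q) else 0, cv2.minAreaRect(q[:,:2].astype(np.float32)) if len(q)>5 else 0, np.percentile(q[:,2],[5,50,95,99]))
```

```text
[ 421.596 -146.368  242.125] [ 3.141 -0.     1.746] [-0.511  0.131  0.83   2.008 -0.112  1.046  0.546] 2.9
1018 [ 423.186 -151.336  141.622] ((428.2684326171875, -146.50830078125), (25.568878173828125, 79.20489501953125), 11.256258964538574) [130.419 143.289 144.901 145.496]
```

View pics/w1.png

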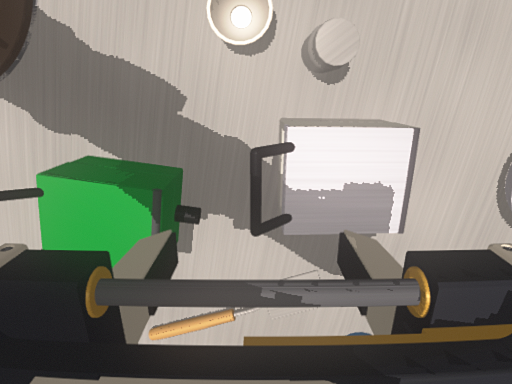

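The wrist view shows the bar at about (256,190), midway between the fingers, with the green box off to the left and lower.

Run:
```python
from h import *
np.set_printoptions(suppress=True,precision=3)
c=cam("wrist");P=pts(c);br=c["image"].max(2)
m=(br<70)&(c["depth"]>0)&(P[...,2]>140)&(P[...,2]<155)&(np.hypot(P[...,0]-422,P[...,1]+150)<70)
q=P[m];print(q.mean(0),cv2.minAreaRect(q[:,:2].astype(np.float32)),cv2.fitLine(q[:,:2].astype(np.float32),cv2.DIST_HUBER,0,.01,.01).ravel())
w=(c["image"].min(2)>120)&(P[...,2]>98)&(P[...,2]<112)&(P[...,0]>420)&(P[...,0]<600)&(P[...,1]<-50)
t=P[w];r=cv2.minAreaRect(t[:,:2].astype(np.float32));print(len(t),r)
g=(c["image"][...,1].astype(int)>c["image"][...,2]+50)&(c["depth"]>0);print("green max",P[g].max(0),P[g].min(0))
```

```text
[ 420.593 -147.725  143.363] ((421.4540100097656, -147.82778930664062), (11.27108097076416, 78.5857925415039), 10.093351364135742) [   0.172   -0.985  420.853 -148.066]
13129 ((512.5827026367188, -133.55418395996094), (129.39064025878906, 110.69852447509766), 9.792214393615723)
green max [626.741  33.54  329.652] [ 127.273 -485.37    -2.955]
```

>>> jog_arm(targets=[[-0.05,0,0.6,0,0,0,0.4],[0,0,0.8,0,0,0,0.4],[0,0,0.8,0,0,0,0.5],[0,0,0.6,0,0,0,0.5],[0,0,0.25,0,0,0,0.5],[0,0,0,0,0,0,1],[0,0,0,0,0,0,1],[0,0,0,0,0,0,1],[0,0,0,0,0,0,1],[0,0,0,0,0,0,1],[0,0,0,0,0,0,1],[0,0,0,0,0,0,1],[0,0,0,0,0,0,1]], newtons=12)

```text
time: 4.3
ee_pos: [420.0, -147.2, 119.7]
tool_rot: [-3.139, -0.001, 1.74]
wrist_force: [-6.5, -1.9, 1.3]
finger_gap: 9.2
grasp_force: 12.0
```

```bash
cat >> h.py <<'E'
def arc(a,b,n):
    t=np.linspace(a,b,n+1); x=-155*np.cos(t)+34*np.sin(t); z=155*np.sin(t)+34*np.cos(t)
    y=np.round((x-x[0])/40,2); w=np.round(-(z-z[0])/40,2)
    return [[0,round(p,2),round(q,2)] for p,q in zip(np.diff(y),np.diff(w))]
E
python3 -c "
from h import *
print(arc(.04,1.6,20)); print(arc(1.6,0,20))"
```

```text
[[0, np.float64(0.09), np.float64(-0.3)], [0, np.float64(0.11), np.float64(-0.28)], [0, np.float64(0.14), np.float64(-0.28)], [0, np.float64(0.15), np.float64(-0.27)], [0, np.float64(0.18), np.float64(-0.25)], [0, np.float64(0.2), np.float64(-0.24)], [0, np.float64(0.21), np.float64(-0.23)], [0, np.float64(0.23), np.float64(-0.2)], [0, np.float64(0.25), np.float64(-0.19)], [0, np.float64(0.26), np.float64(-0.17)], [0, np.float64(0.27), np.float64(-0.15)], [0, np.float64(0.28), np.float64(-0.12)], [0, np.float64(0.29), np.float64(-0.1)], [0, np.float64(0.3), np.float64(-0.08)], [0, np.float64(0.31), np.float64(-0.06)], [0, np.float64(0.3), np.float64(-0.03)], [0, np.float64(0.31), np.float64(-0.01)], [0, np.float64(0.31), np.float64(0.01)], [0, np.float64(0.31), np.float64(0.04)], [0, np.float64(0.3), np.float64(0.07)]]
[[0, np.float64(-0.31), np.float64(-0.06)], [0, np.float64(-0.32), np.float64(-0.04)], [0, np.float64(-0.31), np.float64(-0.02)], [0, np.float64(-0.32), np.float64(0.01)], [0, np.float64(-0.31), np.float64(0.04)], [0, np.float64(-0.32), np.float64(0.06)], [0, np.float64(-0.3), np.float64(0.09)], [0, np.float64(-0.3), np.float64(0.11)], [0, np.float64(-0.29), np.float64(0.13)], [0, np.float64(-0.27), np.float64(0.16)], [0, np.float64(-0.27), np.float64(0.17)], [0, np.float64(-0.24), np.float64(0.2)], [0, np.float64(-0.23), np.float64(0.22)], [0, np.float64(-0.22), np.float64(0.24)], [0, np.float64(-0.19), np.float64(0.25)], [0, np.float64(-0.17), np.float64(0.26)], [0, np.float64(-0.15), np.float64(0.28)], [0, np.float64(-0.13), np.float64(0.29)], [0, np.float64(-0.11), np.float64(0.3)], [0, np.float64(-0.08), np.float64(0.31)]]
```

>>> jog_arm(targets=[[0,0.09,-0.3,0,0,0,1],[0,0.11,-0.28,0,0,0,1],[0,0.14,-0.28,0,0,0,1],[0,0.15,-0.27,0,0,0,1],[0,0.18,-0.25,0,0,0,1],[0,0.2,-0.24,0,0,0,1],[0,0.21,-0.23,0,0,0,1],[0,0.23,-0.2,0,0,0,1]])

```text
time: 5.1
ee_pos: [468.5, -139.0, 202.1]
tool_rot: [-3.133, -0.003, 1.738]
wrist_force: [-19.9, -3.0, 17.7]
finger_gap: 9.4
grasp_force: 12.3
```

>>> jog_arm(targets=[[0,0.2,-0.25,0,0,0,1],[0,0.24,-0.2,0,0,0,1],[0,0.27,-0.15,0,0,0,1],[0,0.28,-0.12,0,0,0,1]])

```text
time: 5.5
ee_pos: [512.5, -131.6, 231.3]
tool_rot: [-3.141, -0.0, 1.74]
wrist_force: [-5.6, -1.2, 4.9]
finger_gap: 9.4
grasp_force: 12.0
```

>>> jog_arm(targets=[[0,0.29,-0.1,0,0,0,1],[0,0.3,-0.08,0,0,0,1],[0,0.31,-0.06,0,0,0,1],[0,0.3,-0.03,0,0,0,1]])

```text
time: 5.9
ee_pos: [560.6, -123.5, 242.2]
tool_rot: [3.141, 0.0, 1.74]
wrist_force: [-3.4, -1.6, 2.4]
finger_gap: 9.2
grasp_force: 12.0
```

>>> jog_arm(targets=[[0,0.31,-0.01,0,0,0,1],[0,0.31,0.02,0,0,0,1],[0,0.31,0.05,0,0,0,1],[0,0.3,0.07,0,0,0,1],[0,0,0,0,0,0,1]])

```text
time: 6.4
ee_pos: [610.9, -114.8, 236.0]
tool_rot: [3.14, 0.002, 1.741]
wrist_force: [2.5, -2.4, 3.8]
finger_gap: 9.7
grasp_force: 12.0
```

>>> jog_arm(targets=[[0,0,0,0,0,0,0.6],[0,0,0,0,0,0,0.6],[0,0,0,0,0,0,0.6],[0,0,-0.6,0,0,0,0.6],[0,0,-0.9,0,0,0,0.6],[0,0,-0.9,0,0,0,0.6],[0,-0.8,0,0,0,0,0.8],[0,-0.9,0,0,0,0,1],[0,-0.9,0,0,0,0,1],[0,-0.9,0,0,0,0,1],[0,-0.9,0,0,0,0,1]])

```text
time: 7.5
ee_pos: [433.1, -144.6, 331.9]
tool_rot: [-3.141, -0.001, 1.741]
wrist_force: [0.3, -0.8, 0.4]
finger_gap: 2.5
grasp_force: 0.0
```

>>> jog_arm(targets=[[0,0,0,0,0,0.94,1],[0,0,0,0,0,0.94,1],[0,0,0,0,0,0.94,1],[0,0,0,0,0,0.94,1],[0,0,0,0,0,0.94,1],[0,0,0,0,0,0.94,1],[0,0,0,0,0,0.94,1],[0,0,0,0,0,0.94,1],[0,0,0,0,0,0.94,1],[0,0,0,0,0,0.94,1],[0,0,0,0,0,0.94,1],[0,0,0,0,0,0.94,1],[0,0,0,0,0,0,1]])

```text
time: 8.8
ee_pos: [434.5, -144.4, 332.2]
tool_rot: [-3.141, 0.0, 0.164]
wrist_force: [1.0, -0.1, -0.4]
finger_gap: 0.8
grasp_force: 0.0
```

Run:
```python
from h import *
np.set_printoptions(suppress=True,precision=3)
s=arm.state();print(s['joints'],w2box(s['ee_pos']),go(box2w(-80,0,180)))
c=cam("scene");i0=c["image"]
c=cam("wrist");i1=c["image"]
cv2.imwrite("pics/p2.png",np.hstack([cv2.resize(i0[80:340,130:390],(400,400)),cv2.resize(i1,(400,400))]))
P=pts(c);br=c["image"].max(2)
B=(P-O)@Rn.from_euler('z',YAW).as_matrix()
m=(br<80)&(c["depth"]>0)&(B[...,2]>76)&(B[...,2]<100)&(abs(B[...,1])<40)&(abs(B[...,0])<70)
print(m.sum(),B[m].mean(0),B[m].min(0),B[m].max(0))
```

```text
[-0.672  0.061  0.959  1.837 -0.053  1.27  -1.105] [-82.064   3.508 332.227] [0.052 0.091 3.806]
108 [-43.702  -1.177  89.888] [-48.041 -10.043  85.767] [-36.953  11.617  92.239]
```

View pics/p2.png

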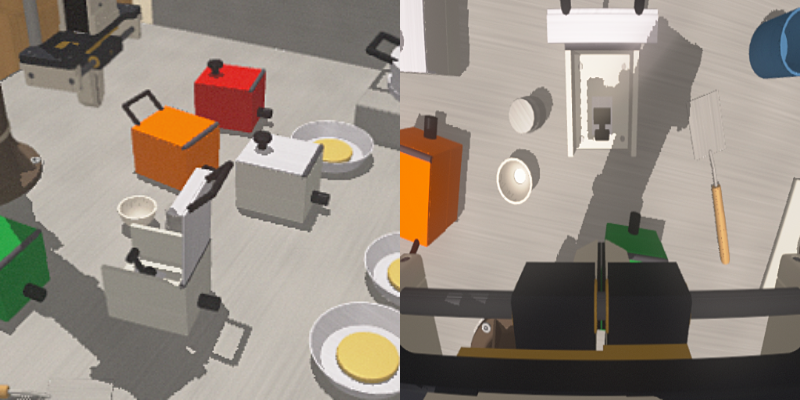

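Guard is standing up and the toggle cross-piece is at box frame (-43,-1,84), leaning to the front, as specified. In the wrist view it is at about (602,125) in the montage. Next I descend in front of it.

>>> jog_arm(targets=[[0.05,0.07,0.7,0,0,0,1],[0,0,0.9,0,0,0,1],[0,0,0.9,0,0,0,1],[0,0,0.9,0,0,0,1],[0,0,0.9,0,0,0,1],[0,0,0.9,0,0,0,1],[0,0,0.7,0,0,0,1],[0,0,0.4,0,0,0,1],[0,0,0,0,0,0,1]])

```text
time: 9.8
ee_pos: [435.8, -146.8, 78.6]
tool_rot: [-3.141, 0.004, 0.168]
wrist_force: [-0.2, -0.5, -0.1]
finger_gap: 0.6
grasp_force: 0.0
```

>>> jog_arm(targets=[[0.2,0,0,0,0,0,1],[0.2,0,0,0,0,0,1],[0.2,0,0,0,0,0,1],[0.2,0,0,0,0,0,1],[0.2,0,0,0,0,0,1]])

```text
time: 10.3
ee_pos: [477.8, -140.3, 80.7]
tool_rot: [3.142, -0.001, 0.166]
wrist_force: [-1.4, -0.7, 1.2]
finger_gap: 0.2
grasp_force: 0.9
```

>>> jog_arm(targets=[[0.2,0,0,0,0,0,1],[0.2,0,0,0,0,0,1],[0.15,0,0,0,0,0,1],[0,0,0,0,0,0,1]])

```text
time: 10.7
ee_pos: [497.0, -136.9, 79.8]
tool_rot: [-3.14, 0.004, 0.165]
wrist_force: [-6.8, -0.3, 4.2]
finger_gap: 0.5
grasp_force: 3.9
```

>>> jog_arm(targets=[[0.05,0,0,0,0,0,1],[0,0,0,0,0,0,1]])

```text
time: 10.9
ee_pos: [497.1, -136.8, 79.7]
tool_rot: [-3.139, 0.006, 0.164]
wrist_force: [-12.8, -0.8, 9.3]
finger_gap: 0.5
grasp_force: 6.9
```

>>> jog_arm(targets=[[0.05,0,0,0,0,0,1],[0,0,0,0,0,0,1]])

```text
time: 11.1
ee_pos: [497.3, -136.8, 79.6]
tool_rot: [-3.138, 0.008, 0.163]
wrist_force: [-20.0, -1.3, 15.4]
finger_gap: 0.3
grasp_force: 10.1
```

>>> jog_arm(targets=[[-0.4,0,0,0,0,0,1],[-0.8,0,0,0,0,0,1],[-0.6,0,-0.5,0,0,0,1],[0,0,-0.9,0,0,0,1],[0,0,-0.9,0,0,0,1],[0,0,-0.9,0,0,0,1],[0,0,-0.9,0,0,0,1],[0,0,-0.9,0,0,0,1],[0,0,-0.9,0,0,0,1],[0,0,-0.5,0,0,0,1],[0,0,0,0,0,0,1]])

```text
time: 12.2
ee_pos: [433.4, -148.5, 339.2]
tool_rot: [3.141, -0.006, 0.166]
wrist_force: [-0.4, -0.0, -0.5]
finger_gap: 0.4
grasp_force: 0.0
```

Run:
```python
from h import *
np.set_printoptions(suppress=True,precision=3)
c=cam("scene");i0=c["image"]
c=cam("wrist");i1=c["image"]
cv2.imwrite("pics/p3.png",np.hstack([cv2.resize(i0[200:300,170:270],(400,400)),cv2.resize(i1,(400,400))]))
P=pts(c);br=c["image"].max(2)
B=(P-O)@Rn.from_euler('z',YAW).as_matrix()
m=(br<80)&(c["depth"]>0)&(B[...,2]>76)&(B[...,2]<100)&(abs(B[...,1])<40)&(abs(B[...,0])<50)
print(m.sum(),B[m].mean(0),B[m].min(0),B[m].max(0))
c=cam("side");P=pts(c);br=c["image"].max(2)
B=(P-O)@Rn.from_euler('z',YAW).as_matrix()
m=(br<80)&(c["depth"]>0)&(B[...,2]>235)&(B[...,2]<275)&(abs(B[...,1])<45)&(B[...,0]>50)&(B[...,0]<150)
print(m.sum(),B[m].mean(0),B[m].min(0),B[m].max(0))
s=arm.state();print(s['time'],s['ee_pos'],w2box(s['ee_pos']))
```

```text
<stdin>:9: RuntimeWarning: Mean of empty slice.
  ret = um.true_divide(
Traceback (most recent call last):
ValueError: zero-size array to reduction operation minimum which has no identity
```

View pics/p3.png

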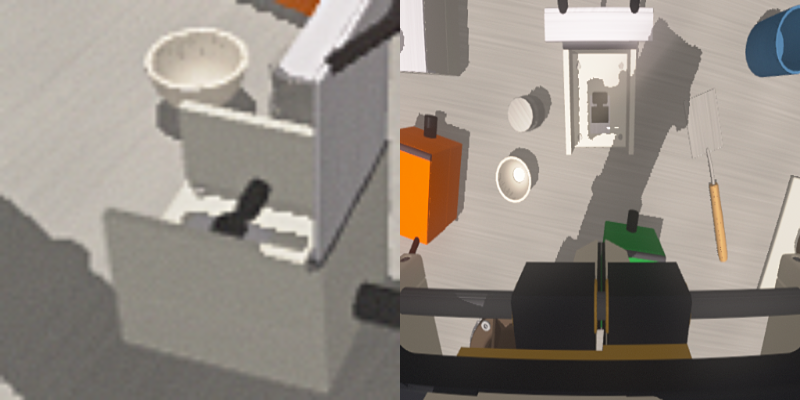

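The toggle now leans to the hinge side: montage left, about (255,190). I'll measure its lean and the bar position.

Run:
```python
from h import *
np.set_printoptions(suppress=True,precision=1)
for n in("wrist","scene","side"):
    c=cam(n);P=pts(c);br=c["image"].max(2)
    B=(P-O)@Rn.from_euler('z',YAW).as_matrix()
    for nm,m in(("tog",(br<110)&(B[...,2]>74)&(B[...,2]<100)&(abs(B[...,1])<25)&(abs(B[...,0])<45)),
      ("bar",(br<90)&(B[...,2]>240)&(B[...,2]<275)&(abs(B[...,1])<45)&(B[...,0]>50)&(B[...,0]<150))):
        m=m&(c["depth"]>0)
        if m.sum()>3: print(n,nm,m.sum(),np.median(B[m],0),B[m].min(0),B[m].max(0))
s=arm.state();print(s['time'],s['ee_pos'],w2box(s['ee_pos']))
```

```text
scene tog 61 [-0.2 -3.4 87.8] [ -8.5 -12.5  77.9] [ 5.3 12.9 92.5]
scene bar 175 [ 96.3 -10.2 256.3] [ 77.8 -41.8 240.9] [101.7  38.4 260.3]
side tog 95 [-4.8  1.5 90.1] [-14.5  -9.2  75.3] [ 4.  13.7 95.6]
side bar 341 [ 92.8  -3.4 257. ] [ 74.4 -38.4 240.6] [ 99.8  43.4 262.6]
12.45 [ 430.9 -147.9  335.4] [-86.2   0.7 335.4]
```

>>> jog_arm(targets=[[0,0,0,0,0,-0.94,1],[0,0,0,0,0,-0.94,1],[0,0,0,0,0,-0.94,1],[0,0,0,0,0,-0.94,1],[0,0,0,0,0,-0.94,1],[0,0,0,0,0,-0.94,0.8],[0,0,0,0,0,-0.94,0.6],[0,0,0,0,0,-0.94,0.6],[0,0,0,0,0,-0.94,0.6],[0,0,0,0,0,-0.94,0.6],[0,0,0,0,0,-0.94,0.6],[0,0,0,0,0,-0.94,0.6],[0,0,0,0,0,0,0.6]])

```text
time: 13.75
ee_pos: [431.0, -148.1, 335.5]
tool_rot: [-3.14, 0.0, 1.742]
wrist_force: [-0.6, 0.2, -0.5]
finger_gap: 36.6
grasp_force: 0.0
```

```bash
python3 -c "
from h import *
s=arm.state();print(s['tool_rot'],go([610.9,-114.8,236]))"
```

```text
[-3.13990920e+00  1.07905146e-05  1.74219863e+00] [0.05416809 4.57789663 2.47993821]
```

>>> jog_arm(targets=[[0.05,0.7,0,0,0,0,0.6],[0,0.9,0,0,0,0,0.6],[0,0.9,0,0,0,0,0.6],[0,0.9,0,0,0,0,0.6],[0,0.8,0,0,0,0,0.6],[0,0.38,0,0,0,0,0.6],[0,0,0,0,0,0,0.6],[0,0,0.6,0,0,0,0.6],[0,0,0.7,0,0,0,0.6],[0,0,0.7,0,0,0,0.6],[0,0,0.48,0,0,0,0.6],[0,0,0,0,0,0,1],[0,0,0,0,0,0,1],[0,0,0,0,0,0,1],[0,0,0,0,0,0,1],[0,0,0,0,0,0,1],[0,0,0,0,0,0,1]], newtons=12)

```text
time: 15.45
ee_pos: [612.3, -115.6, 238.2]
tool_rot: [3.14, 0.001, 1.74]
wrist_force: [0.5, -0.9, 5.8]
finger_gap: 9.5
grasp_force: 12.0
```

>>> jog_arm(targets=[[0,-0.31,-0.06,0,0,0,1],[0,-0.32,-0.04,0,0,0,1],[0,-0.31,-0.02,0,0,0,1],[0,-0.32,0.01,0,0,0,1],[0,-0.31,0.04,0,0,0,1],[0,-0.32,0.06,0,0,0,1]])

```text
time: 16.05
ee_pos: [536.1, -128.3, 237.5]
tool_rot: [3.141, 0.0, 1.74]
wrist_force: [2.1, -1.2, 1.2]
finger_gap: 9.2
grasp_force: 12.0
```

>>> jog_arm(targets=[[0,-0.3,0.09,0,0,0,1],[0,-0.3,0.11,0,0,0,1],[0,-0.29,0.13,0,0,0,1],[0,-0.27,0.16,0,0,0,1]])

```text
time: 16.45
ee_pos: [489.9, -135.9, 217.5]
tool_rot: [-3.141, -0.001, 1.74]
wrist_force: [1.4, -0.9, 1.4]
finger_gap: 9.3
grasp_force: 12.0
```

>>> jog_arm(targets=[[0,-0.27,0.17,0,0,0,1],[0,-0.24,0.2,0,0,0,1],[0,-0.23,0.22,0,0,0,1],[0,-0.22,0.24,0,0,0,1]])

```text
time: 16.85
ee_pos: [452.2, -142.2, 183.9]
tool_rot: [-3.141, -0.001, 1.74]
wrist_force: [0.3, -0.7, 0.8]
finger_gap: 9.7
grasp_force: 12.0
```

>>> jog_arm(targets=[[0,-0.19,0.25,0,0,0,1],[0,-0.17,0.26,0,0,0,1],[0,-0.15,0.28,0,0,0,1]])

```text
time: 17.15
ee_pos: [432.1, -145.7, 152.0]
tool_rot: [-3.14, -0.001, 1.74]
wrist_force: [-1.6, 0.2, 1.5]
finger_gap: 9.6
grasp_force: 12.0
```

>>> jog_arm(targets=[[0,-0.13,0.29,0,0,0,1],[0,-0.11,0.3,0,0,0,1],[0,-0.07,0.25,0,0,0,1],[0,0,0,0,0,0,1]])

```text
time: 17.55
ee_pos: [419.9, -147.7, 118.1]
tool_rot: [-3.139, -0.0, 1.74]
wrist_force: [-2.4, -0.5, -2.0]
finger_gap: 9.5
grasp_force: 12.0
```

>>> jog_arm(targets=[[0,-0.02,0.08,0,0,0,1],[0,0,0,0,0,0,1]])

```text
time: 17.75
ee_pos: [419.4, -147.9, 115.9]
tool_rot: [-3.14, -0.001, 1.74]
wrist_force: [-5.6, -0.8, -1.3]
finger_gap: 9.7
grasp_force: 12.0
```

>>> jog_arm(targets=[[0,0,0.07,0,0,0,1],[0,0,0,0,0,0,1]])

```text
time: 17.95
ee_pos: [418.8, -147.9, 113.2]
tool_rot: [-3.139, -0.001, 1.74]
wrist_force: [-6.8, -1.3, -0.9]
finger_gap: 9.6
grasp_force: 12.0
```

>>> jog_arm(targets=[[0,0,0.06,0,0,0,1],[0,0,0,0,0,0,1]])

```text
time: 18.15
ee_pos: [418.9, -148.2, 111.3]
tool_rot: [-3.139, -0.001, 1.74]
wrist_force: [-11.2, -1.9, 9.7]
finger_gap: 9.4
grasp_force: 12.0
```

>>> jog_arm(targets=[[0,-0.03,0.06,0,0,0,1],[0,0,0,0,0,0,1]])

```text
time: 18.35
ee_pos: [419.0, -148.6, 109.4]
tool_rot: [3.141, -0.0, 1.74]
wrist_force: [-8.5, -1.5, 12.7]
finger_gap: 9.6
grasp_force: 12.0
```

>>> jog_arm(targets=[[0,0,0,0,0,0,0.5],[0,0,0,0,0,0,0.5],[0,0,0,0,0,0,0.5],[0,0,0,0,0,0,0.5],[0,0,-0.5,0,0,0,0.5],[0,0,-0.9,0,0,0,0.5],[0,0,-0.9,0,0,0,0.5],[0,0,-0.9,0,0,0,0.5],[0,0,0,0,0,0,0.5]])

```text
time: 19.25
ee_pos: [421.7, -149.2, 240.5]
tool_rot: [3.135, 0.001, 1.74]
wrist_force: [-0.0, 0.2, -0.7]
finger_gap: 46.0
grasp_force: 0.0
```

Run:
```python
from h import *
np.set_printoptions(suppress=True,precision=3)
for n in("wrist","scene","side"):
    c=cam(n);P=pts(c)
    if n=="scene": i0=c["image"]
    if n=="side": i1=c["image"]
    B=(P-O)@Rn.from_euler('z',YAW).as_matrix()
    m=(c["depth"]>0)&(c["image"].min(2)>110)&(abs(B[...,1])<45)&(B[...,0]>-55)&(B[...,0]<50)&(B[...,2]>90)&(B[...,2]<120)
    q=B[m]
    if len(q)>30: print(n,len(q),np.median(q[:,2]),np.linalg.lstsq(np.c_[q[:,:2],np.ones(len(q))],q[:,2],rcond=None)[0])
    br=c["image"].max(2);m=(c["depth"]>0)&(br<70)&(abs(B[...,1])<45)&(abs(B[...,0]+95)<20)&(B[...,2]>125)&(B[...,2]<155)
    q=B[m]; 
    if len(q):print("bar",np.median(q,0),np.percentile(q[:,2],95))
cv2.imwrite("pics/p4.png",np.hstack([cv2.resize(i0[130:310,150:360],(400,400)),cv2.resize(i1[120:350,220:400],(400,400))]))
```

```text
wrist 9120 103.17996182934449 [ -0.     -0.002 103.188]
bar [-97.314   3.186 137.176] 138.76438430512763
scene 1204 103.48924421129867 [  0.003   0.001 103.527]
bar [-94.565  -6.03  135.686] 139.2867118316324
side 2187 105.3990207461237 [  0.002   0.007 105.406]
bar [-98.286  -3.285 139.237] 142.20285327657749
```

View pics/p4.png

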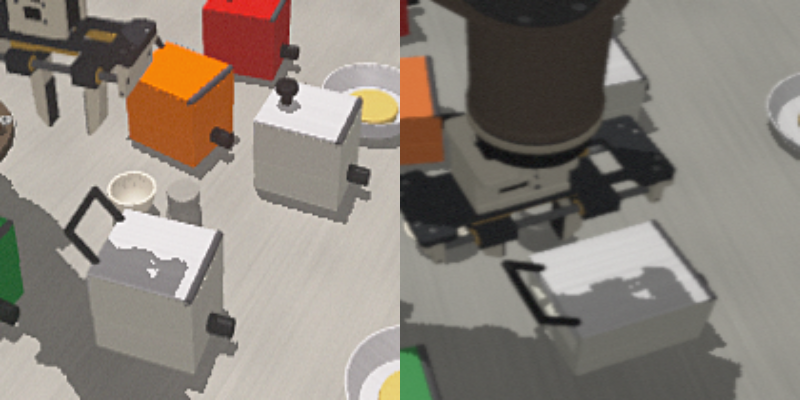

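The flap is now level (slope about 0, against 0.04 at the start), with the bar at its shut height. The knob box at (305,130) is still shut, and the gripper is clear of everything.

```bash
python3 -c "
from station import arm
print(arm.close_job())"
```

```text
the job is handed in; nothing more can be done
None
```

I lifted the bar-handled guard to about upright, flipped the toggle over to its hinge-side stop, lowered the guard fully shut and let go. The knob box's guard stayed shut, and the job was handed in at about 19 s with no verdict returned.

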